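# Free the seized locating pin from the inspection fixture

## Task

The steel pin with the straight bar handle is seized in its block. Grip the bar and work the pin out by twisting it back and forth (about 30 degrees either side) while gently drawing it upward, so that the loose block stays down in its nest; a straight pull or a quick one would lift the block. Then stand the pin, point down, in the hole of the wooden stand and let go; leave the round-knobbed pin where it is.

Things in the scene. Friction and masses are not known exactly. Their poses are not given: they have to be found in the camera images.
- pin: Seized steel pin, 82 mm long, 0.16 kg, upright, tip 36 mm below the block's top. Origin: centre of its round lower tip; z up the pin, x along its bar. Shank 16 mm dia to 50 mm, collar 22 mm dia to 60 mm, then a flat-sided bar handle 56 mm long (x), 14 mm thick (y), 22 mm tall, at 60-82 mm: pinch its thickness at 71 mm. Bar starts along the block's x within 3 deg. No turning stops.
- block: Steel block holding that pin, 65 x 65 x 36 mm, 1.2 kg, top 42 mm above the table; origin: centre of underside. Fixed nest (88 mm square, 14 mm high) stops it turning, not lifting. The bore resists sliding in any direction with about 20 N dry friction for the first 25 mm of lift: rising 4 mm per 60 deg of turning keeps the block down, 12 mm lifts it. A twin block holds the other pin.
- stand_hole (a point): Centre of the mouth of the one hole in the fixed wooden stand (90 x 70 mm, 45 mm high). The hole is vertical, round, 36 mm in diameter, 38 mm deep, open at the top. The pin may lean in it.
- knob_pin: The other pin, sound, to be left alone: same shank and length, but a round knob 34 mm in diameter on top instead of the bar. Origin: centre of its lower tip, z up. It stands in the second block, knob top 90 mm above the table.
Mind the look-alikes: they are no part of the job. What is shaped like the pin but orange or pink is not meant.

How it is judged:
On the way, in this order (a step that is already met when the one before it is completed fails the run):
1. the pin is twisted at least 15 degrees from the block's x axis, still gripped by its bore (angle between the x axis of pin and the x axis of block, either way round above 0.26 rad and z of pin in the frame of block below 0.018 m and horizontal distance between pin and block below 0.01 m).
2. the pin is twisted back to within 8 degrees of the block's x axis, still in its bore (angle between the x axis of pin and the x axis of block, either way round below 0.14 rad and z of pin in the frame of block below 0.03 m and horizontal distance between pin and block below 0.01 m).
3. the pin is drawn clear of the block (z of pin in the frame of block above 0.037 m).
At the end, for the whole second after the job is handed in: The pin stands at rest in the stand's hole, point down: tip within 18 mm of the hole's axis and more than 25 mm below its mouth, leaning less than 34 degrees; the block is within 8 mm of its start, down in its nest; the round-knobbed pin is within 15 mm of its start (horizontal distance between pin and stand_hole below 0.018 m and z of pin in the frame of stand_hole below -0.025 m and angle between pin's own z axis and vertical below 0.6 rad and linear speed of pin below 0.03 m/s and distance of block from where it was at the start of the episode below 0.008 m and distance of knob_pin from where it was at the start of the episode below 0.015 m); the robot touches nothing.
It fails at once if the block is lifted 8 mm or more in its nest (distance of block from where it was at the start of the episode above 0.008 m).
It fails at once if the round-knobbed pin is moved 15 mm or more (distance of knob_pin from where it was at the start of the episode above 0.015 m).
It also fails if it takes over 64 s, if anything falls off the work surface, if the arm or the gripper's body presses on something with over 40 N, if the wrist force passes 120 N, or if a joint passes its speed limit or range.

## Robot

A 6-joint arm with a two-finger parallel gripper is mounted at the origin on the work surface. World frame = base frame: x ahead of the robot, y to its left, z up, the work surface at z = 0. Lengths are in m, angles in rad, forces in N, time in s.
With the tool pointing down it reaches from about 0.275 to 0.725 m from the base axis. Payload 5.6 kg.
Tool frame: the origin (TCP) lies between the finger pads; the fingertips stand 22 mm ahead of it and the grasp point (between the pads) lies 3 mm ahead of it (tip_extent is the distance from the TCP to the fingertips, in m); z points along the fingers, y is the line along which they close (so a half turn about z gives the same grasp; the last joint's range is limited). The gripper opens to 85 mm and grips with 20 to 120 N. Pads are 22 mm wide; open, the fingers measure 114 mm over their backs; the gripper's body (76 mm by 85 mm) begins 54 mm behind the grasp point. The pads swing forward as they close: fully open they stand 13 mm farther back than shut.
Start: joints at [1.594, 0.255, 0.108, 0, -1.424, -0.285], TCP at [0.142, 0.531, 0.228] pointing down, gripper open.
Joint ranges: [-2.95, 2.95], [-1.21, 1.97], [-1.09, 1.5], [-2.87, 1.71], [-2.94, -0.07], [-3.05, 3.05]. Speed limits (rad/s): [2.57, 2.57, 3.14, 3.14, 3.14, 3.14].

## Interface

Orientations are given as a unit quaternion [w, x, y, z].
In Python, from station import * gives the robot as it stands. Calls block until the motion is done:
- movep(position, orientation): joint-space move of the TCP to a pose.
- move_l(position, v=0.15, rot=None): straight line of the TCP; rot=None keeps the orientation; v is the mean speed in m/s.
- move_j(angles): joint-space move.
- set_gripper(opening, effort=None): finger opening in m; effort is the grip in N (None keeps the last); returns when the fingers have stopped.
- hold(seconds).
- solve_ik(position, orientation): joint angles nearest the present ones, or None.
- get_state(): the state.
- snapshot(name): name is "scene" or "top" or "wrist"; returns a dict with "image" (480x640x3 uint8, red, green, blue), "range_z" (480x640 float32, m along the optical axis (not along the pixel's ray), 0 where there is no reading), "fx", "fy", "cx", "cy" (pixels), "rvec" (rotation vector, rad) and "tvec" (3), from world to camera coordinates, as OpenCV has them; the wrist camera has in their place "tool_from_camera" (4x4, takes a point from camera to tool coordinates, whose origin is the TCP and whose axes are the flange's). Camera axes: x right, y down, z forward; pixel columns grow to the right and rows downward; lengths in m; the calibration is good to about 2 mm. A picture is of the moment at which its call begins: read the wrist's pose just before it.
A pose or a line that the arm cannot do raises Unreachable and nothing moves.
- close_job(): hands the job in; it is judged then, once.
The state is a dict: "clock": time; "joint_positions": joint angles; "dq": joint speeds; "effort": joint torques, N m; "ee_pos": TCP position; "tcp_rot": TCP orientation; "contact_force": force on the tool from outside, world axes, zero at the start; "moment": the same for the moment, N m; "gripper_width": finger opening in m; "grip_force": force on a finger pad.
Only numpy, scipy, OpenCV 4.12 (cv2) and the standard library are available. Lean on these libraries where they do the work, as an engineer would, in place of code of your own. Each camera call takes 0.05 s, during which the arm holds its last target. There are 200 camera calls.

## Working session

There is one attempt and no reset: what is moved stays moved. The work goes in short steps, each a Python script; the robot and the scene stay as the last script left them, time stands still between calls to the robot, and variables do not carry over. Pictures are saved under pics/ and viewed, at most 10 in all, crops included, and the job is handed in when it is done.

```bash
mkdir -p pics
cat > h.py <<'E'
from station import *
import numpy as np, cv2
def cloud(s):
    z=s["range_z"]; v,u=np.mgrid[:480,:640]
    P=np.stack([(u-s["cx"])/s["fx"]*z,(v-s["cy"])/s["fy"]*z,z],-1)
    R=cv2.Rodrigues(np.array(s["rvec"],float))[0]
    W=(P-np.array(s["tvec"]).ravel())@R; W[z==0]=np.nan
    return W
def q(yaw): # tool down, tool x at yaw
    return [0,np.cos(yaw/2),np.sin(yaw/2),0]
E
python3 - <<'E'
from h import *
import pickle
d={}
for n in("top","scene"):
    s=snapshot(n); d[n]=s; cv2.imwrite(f"pics/{n}1.png",s["image"][...,::-1])
pickle.dump(d,open("s.pkl","wb"))
print(get_state())
W=cloud(d["top"]); print(np.nanmin(W,(0,1)),np.nanmax(W,(0,1)),W[240,320],d["top"]["fx"])
E
```

```text
{'clock': 0.1, 'joint_positions': array([ 1.59360926e+00,  2.55694758e-01,  1.07101523e-01, -3.90359339e-04,
       -1.42391192e+00, -2.84621220e-01]), 'dq': array([ 0.0001084 , -0.0007274 ,  0.00418843,  0.00303102,  0.00033128,
       -0.00073424]), 'effort': array([-3.68696958e-03, -3.87603450e+01,  2.38473147e+01,  5.37796497e+00,
       -3.82274811e-03,  5.74002819e-07]), 'ee_pos': array([0.14218717, 0.53082541, 0.22697461]), 'tcp_rot': array([ 8.73897876e-04,  9.91440150e-01, -1.30559038e-01, -5.99557942e-05]), 'contact_force': array([-0.46708235, -0.79503232, -0.41323388]), 'moment': array([-0.00243179, -0.02826792,  0.00385419]), 'grip_force': 0.0, 'gripper_width': 0.08551877806612071}
[ 0.00581075 -0.99908955 -0.51561027] [1.22662858 0.97023317 0.21200552] [ 0.48550609 -0.02137527 -0.00317711] 576.6333258786267
```

View pics/top1.png

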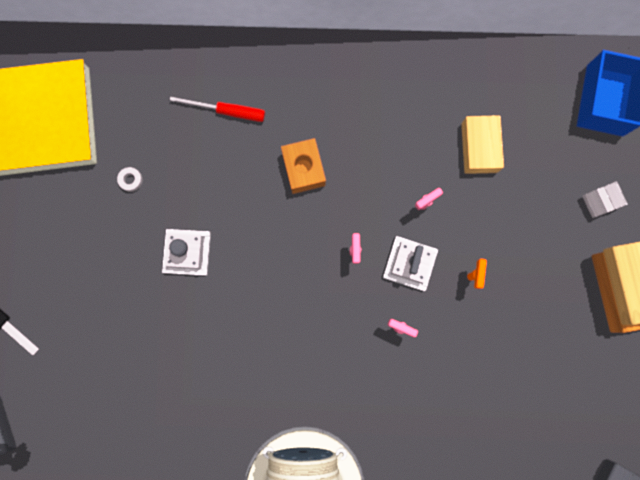

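View pics/scene1.png

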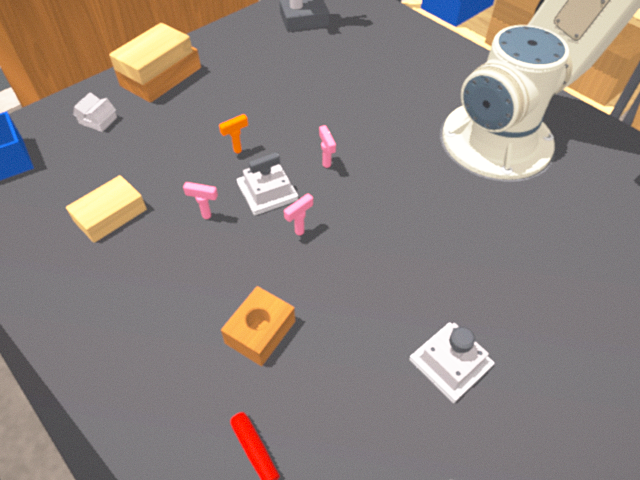

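The dark bar at top-view (416,261), in the silver block, is the one meant: it is steel/dark, straight and sits in a nested block. The look-alikes are pink (355,248), (429,198) and (403,328) and orange (480,273). The knob pin is at (178,248). The stand is the orange-brown block with its hole at (304,162). Next I measure these and confirm with an enlarged crop.

Run:
```python
from h import *
import pickle
d=pickle.load(open("s.pkl","rb"))
s=d["top"];W=cloud(s);im=s["image"]
R=cv2.Rodrigues(np.array(s["rvec"],float))[0];C=-R.T@np.array(s["tvec"]).ravel()
def ray(uv,z):
    r=R.T@np.array([(uv[0]-s["cx"])/s["fx"],(uv[1]-s["cy"])/s["fy"],1]); return C+r*(z-C[2])/r[2]
print("cam",C)
def box(mask,name,z):
    m=mask.astype(np.uint8); n,l,st,c=cv2.connectedComponentsWithStats(m)
    i=1+np.argmax(st[1:,4]); cs,_=cv2.findContours((l==i).astype(np.uint8),0,2); 
    r=cv2.minAreaRect(max(cs,key=cv2.contourArea)); p=np.array([ray(a,z) for a in cv2.boxPoints(r)])
    e=[p[1]-p[0],p[2]-p[1]]; L=max(e,key=np.linalg.norm)
    print(name,st[i,4],"px",np.round(r[0],1),"ctr",p.mean(0).round(4),"sides",[np.linalg.norm(a).round(4) for a in e],"yaw of long",np.degrees(np.arctan2(L[1],L[0])).round(1), "medz",np.nanmedian(W[l==i][:,2]).round(4),"meanxy",np.nanmean(W[l==i],0).round(4))
    return (l==i)
roi=np.zeros((480,640),bool);roi[230:300,375:445]=1
Z=W[...,2]
box(roi&(Z>.070)&(Z<.105),"bar(depth)",.088)
g=im.max(2)
box(roi&(g<75)&(Z>.05),"bar(dark)",.088)
box(roi&(g>110),"nest",.014)
box(roi&(Z>.03)&(Z<.07),"block",.042)
roi[:]=0;roi[130:200,270:340]=1
hsv=cv2.cvtColor(im,cv2.COLOR_RGB2HSV)
m=box(roi&(hsv[...,1]>120)&(Z>.035),"stand",.045)
roi[:]=0;roi[145:180,288:320]=1
box(roi&(Z<.035),"hole(depth)",.045)
roi[:]=0;roi[220:285,155:220]=1
box(roi&(Z>.07),"knob",.09)
for n,u,v in(("p",355,248),("p",429,198),("p",403,328),("o",480,273)):
    print(n,W[v,u].round(3))
a=cv2.resize(im[225:305,370:450],(480,480),interpolation=2)
s2=d["scene"]["image"];b=cv2.resize(s2[130:230,210:310],(480,480),interpolation=2)[:,:320]
cv2.imwrite("pics/crop1.png",np.hstack([a,b])[...,::-1])
W2=cloud(d["scene"]);Z2=W2[...,2]
k=(np.abs(W2[...,0]-.45)<.25)&(Z2>.075)&(Z2<.1)&(d["scene"]["image"].max(2)<90)
mm=np.zeros_like(k);mm[140:185,240:290]=1
p=W2[k&mm];print("scene bar",len(p),p.mean(0).round(4),p.max(0).round(4))
```

```text
cam [ 0.31656267 -0.01141692  1.16696069]
bar(depth) 249 px [415.7 259.8] ctr [ 0.4387 -0.2017  0.088 ] sides [np.float64(0.0569), np.float64(0.016)] yaw of long -14.0 medz 0.0864 meanxy [ 0.4389 -0.2023  0.0856]
bar(dark) 27 px [411.6 259.3] ctr [ 0.4394 -0.1939  0.088 ] sides [np.float64(0.0254), np.float64(0.005)] yaw of long -14.0 medz 0.0771 meanxy [ 0.4397 -0.1963  0.0755]
nest 2010 px [410.6 263. ] ctr [ 0.4404 -0.2045  0.014 ] sides [np.float64(0.093), np.float64(0.0936)] yaw of long -106.9 medz 0.0369 meanxy [ 0.4383 -0.2015  0.0304]
block 888 px [412.1 262.2] ctr [ 0.439  -0.2027  0.042 ] sides [np.float64(0.066), np.float64(0.0676)] yaw of long -107.5 medz 0.0412 meanxy [ 0.4379 -0.2009  0.0416]
stand 1337 px [302.8 164.1] ctr [0.6315 0.0166 0.045 ] sides [np.float64(0.0703), np.float64(0.0929)] yaw of long -165.2 medz 0.044 meanxy [0.6317 0.0168 0.0439]
hole(depth) 227 px [302.5 164. ] ctr [0.6314 0.0171 0.045 ] sides [np.float64(0.033), np.float64(0.0331)] yaw of long -134.5 medz 0.0075 meanxy [0.6403 0.0178 0.0111]
knob 273 px [178. 248.] ctr [0.4511 0.2459 0.09  ] sides [np.float64(0.0338), np.float64(0.0341)] yaw of long -177.1 medz 0.0882 meanxy [0.452  0.2471 0.0873]
p [ 0.46  -0.088  0.077]
p [ 0.56  -0.229  0.08 ]
p [ 0.311 -0.179  0.08 ]
o [ 0.417 -0.324  0.082]
scene bar 74 [ 0.4443 -0.196   0.0788] [ 0.4684 -0.1892  0.0845]
```

View pics/crop1.png

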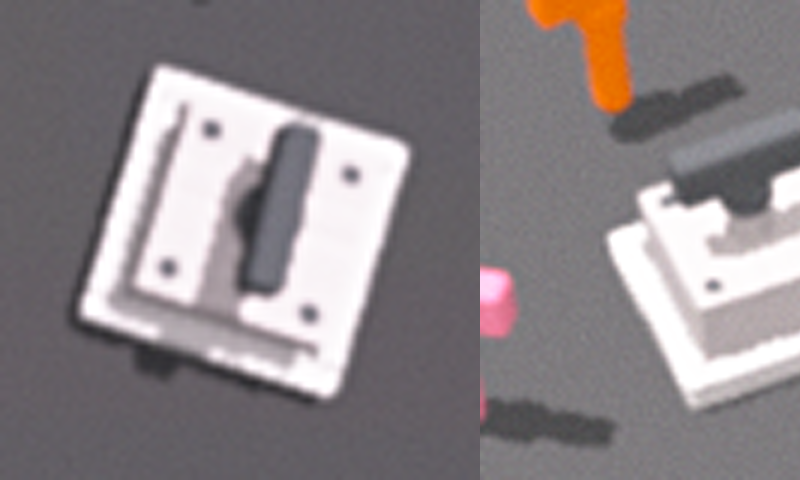

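The crop confirms it: a dark grey straight bar with its collar in the silver block, bar along the block's x, while the orange and pink ones stand free on the table. The measured sizes (57x16, 66, 93x70 and 33 mm) fit the given ones. I'll move above it and refine with the wrist camera.

```bash
cat >> h.py <<'E'
from scipy.spatial.transform import Rotation as Ro
def wcloud():
    st=get_state(); s=snapshot("wrist"); z=s["range_z"]; v,u=np.mgrid[:480,:640]
    P=np.stack([(u-s["cx"])/s["fx"]*z,(v-s["cy"])/s["fy"]*z,z],-1)
    T=np.array(s["tool_from_camera"]); a=st["tcp_rot"]; R=Ro.from_quat([a[1],a[2],a[3],a[0]]).as_matrix()
    W=(P@T[:3,:3].T+T[:3,3])@R.T+st["ee_pos"]; W[z==0]=np.nan
    return s,W
E
python3 - <<'E'
from h import *
for y in (-15,165):
    for dy in(-30,0,30): 
        j=solve_ik([.4387,-.202,.1],q(np.radians(y+dy))); print(y,dy,None if j is None else np.round(j,2))
movep([.4387,-.202,.24],q(np.radians(165)))
hold(.3); print(get_state()["ee_pos"],get_state()["clock"])
s,W=wcloud(); cv2.imwrite("pics/w1.png",s["image"][...,::-1])
Z=W[...,2]; n=np.hypot(W[...,0]-.4387,W[...,1]+.202)<.045
def rep(m,name):
    c=np.float32(W[m][:,:2]*1000); r=cv2.minAreaRect(c); b=cv2.boxPoints(r); e=max(b[1]-b[0],b[2]-b[1],key=np.linalg.norm)
    print(name,m.sum(),np.round(r[0],1),np.round(r[1],1),np.degrees(np.arctan2(e[1],e[0])).round(1),"z",np.nanmedian(W[m][:,2]).round(4), "mean",c.mean(0))
rep(n&(Z>.08)&(Z<.1),"bar top")
n=np.hypot(W[...,0]-.4387,W[...,1]+.202)<.06
rep(n&(Z>.036)&(Z<.048),"block top")
E
```

```text
-15 -30 [-0.11  0.21 -0.3   0.   -1.07  0.89]
-15 0 [-0.11  0.21 -0.3   0.   -1.07  1.42]
-15 30 [-0.11  0.21 -0.3   0.   -1.07  1.94]
165 -30 [-0.11  0.21 -0.3   0.   -1.07 -2.25]
165 0 [-0.11  0.21 -0.3   0.   -1.07 -1.73]
165 30 [-0.11  0.21 -0.3   0.   -1.07 -1.2 ]
[ 0.43882126 -0.20181129  0.23999007] 3.1833
bar top 889 [ 442.  -203.8] [13.8 56.3] -14.7 z 0.0874 mean [ 440.33112 -203.17535]
block top 2912 [ 442.2 -203.9] [65.1 65.7] -16.9 z 0.0418 mean [ 439.58664 -202.99442]
```

View pics/w1.png

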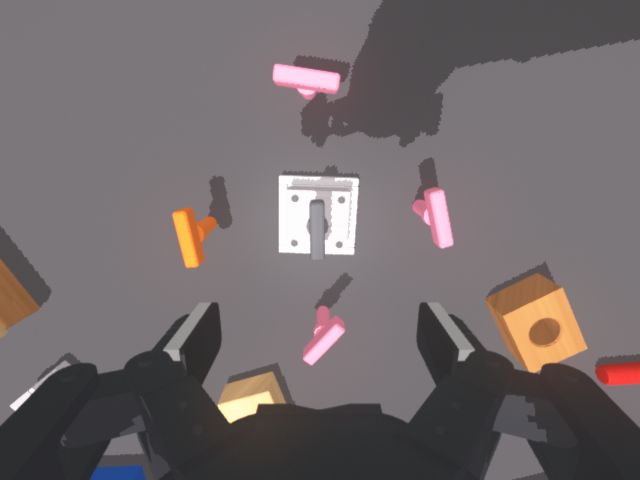

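The wrist view shows the dark bar at (318,230), centred on the silver block and square to the closing direction, with no pink or orange piece within the fingers' sweep. I'll go closer, re-measure and grip with the tips just above the collar.

Run:
```python
from h import *
set_gripper(.05,60)
Y=np.radians(165.3)
move_l([.4405,-.203,.155],v=.1,rot=q(Y)); hold(.3)
s,W=wcloud(); cv2.imwrite("pics/w2.png",s["image"][...,::-1])
Z=W[...,2]; n=np.hypot(W[...,0]-.4405,W[...,1]+.203)<.04
m=n&(Z>.08)&(Z<.1); c=np.float32(W[m][:,:2]*1000); r=cv2.minAreaRect(c); b=cv2.boxPoints(r); e=max(b[1]-b[0],b[2]-b[1],key=np.linalg.norm)
yaw=np.degrees(np.arctan2(e[1],e[0]))
print(m.sum(),r,yaw,np.nanmedian(Z[m]),get_state()["ee_pos"])
```

```text
1609 ((441.5436706542969, -203.60675048828125), (13.766798973083496, 55.524566650390625), 75.60710906982422) -14.392897 0.08737300643529788 [ 0.44061734 -0.20299335  0.15522539]
```

View pics/w2.png

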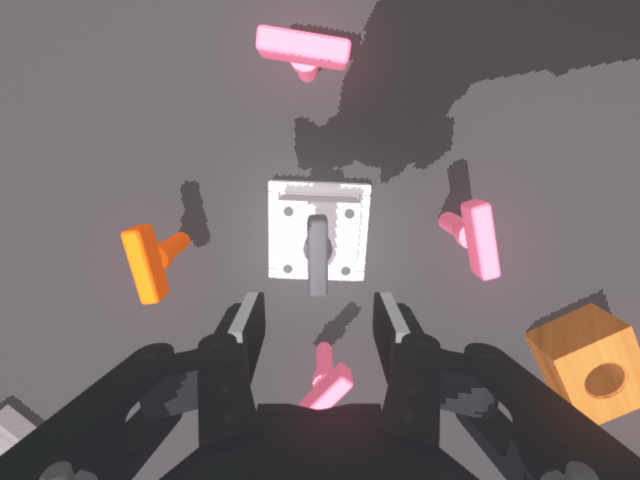

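The bar is at (318,255), centred between the fingers. I'll descend and grip.

Run:
```python
from h import *
Y=np.radians(165.5)
p=[.4407,-.2032]
move_l([*p,.105],v=.06,rot=q(Y)); move_l([*p,.090],v=.03)
a=get_state();print(a["ee_pos"],a["contact_force"])
set_gripper(.0,90); hold(.2)
a=get_state();print(a["clock"],a["ee_pos"],a["contact_force"],a["moment"],a["gripper_width"],a["grip_force"])
```

```text
[ 0.44068612 -0.20325406  0.08996259] [ 0.64474871 -0.12167778  0.35079079]
7.3917 [ 0.44070653 -0.20322093  0.0900111 ] [-0.13617945  0.21800897 -0.51694071] [ 0.039313   -0.018828   -0.02421586] -0.00035308163178821494 0.0
```

Run:
```python
from h import *
s,W=wcloud(); cv2.imwrite("pics/w3.png",s["image"][...,::-1])
t=snapshot("scene")["image"]; cv2.imwrite("pics/s3.png",np.hstack([cv2.resize(s["image"],(440,330)),cv2.resize(t[90:240,170:330],(352,330),interpolation=2)])[...,::-1])
print(get_state()["gripper_width"],np.array(s["tool_from_camera"]))
```

```text
-9.792253565756919e-05 [[ 4.65800907e-04 -9.58357828e-01 -2.85569705e-01  7.23270364e-02]
 [ 9.99999872e-01  3.89733317e-04  3.23202603e-04  6.48428457e-04]
 [-1.98447717e-04 -2.85569819e-01  9.58357887e-01 -1.45829584e-01]
 [ 0.00000000e+00  0.00000000e+00  0.00000000e+00  1.00000000e+00]]
```

View pics/s3.png

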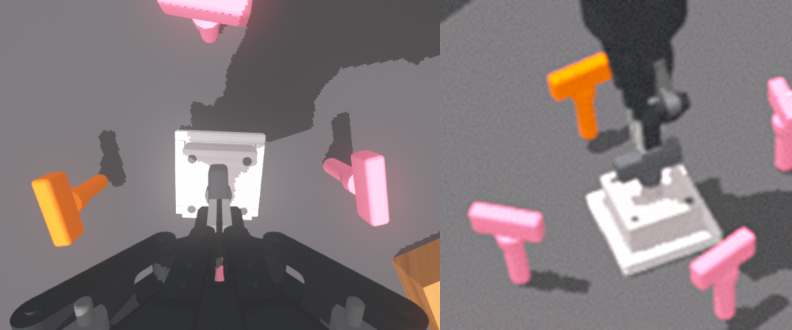

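Run:
```python
from h import *
w=cv2.imread("pics/w3.png")[170:420,220:420]
t=snapshot("scene")["image"][110:210,220:300,::-1]
cv2.imwrite("pics/c3.png",np.hstack([cv2.resize(w,(400,500),interpolation=2),cv2.resize(t,(400,500),interpolation=2)]))
s,W=wcloud()
Z=W[...,2]; n=np.hypot(W[...,0]-.4405,W[...,1]+.203)<.04
m=n&(Z>.06)&(Z<.1)&(W[...,0]>.44)
for x in np.arange(.40,.48,.004):
    k=n&(abs(W[...,0]-x)<.002); 
    if k.sum(): print(x.round(3),k.sum(),np.nanpercentile(Z[k],[2,50,98]).round(3))
```

```text
0.4 48 [0.013 0.014 0.015]
0.404 398 [0.006 0.014 0.042]
0.408 645 [0.006 0.031 0.043]
0.412 762 [0.005 0.041 0.082]
0.416 1742 [0.007 0.073 0.194]
0.42 7313 [0.041 0.173 0.193]
0.424 8734 [0.041 0.175 0.193]
0.428 10823 [0.042 0.171 0.192]
0.432 7304 [0.041 0.15  0.186]
0.436 5100 [0.041 0.151 0.186]
0.44 4229 [0.041 0.152 0.184]
0.444 1716 [0.041 0.15  0.181]
0.448 1834 [0.041 0.15  0.181]
0.452 1224 [0.04  0.15  0.176]
0.456 1823 [0.041 0.152 0.169]
0.46 353 [0.013 0.042 0.164]
0.464 228 [0.04  0.042 0.043]
0.468 119 [0.041 0.042 0.043]
0.472 86 [0.041 0.042 0.043]
0.476 41 [0.041 0.042 0.043]
```

View pics/c3.png

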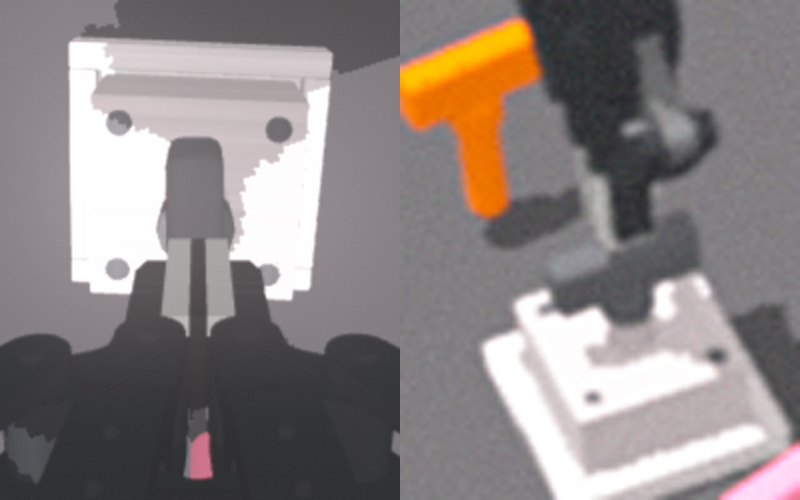

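Run:
```python
from h import *
s,W=wcloud()
st=get_state();print(st["gripper_width"],st["ee_pos"])
for v in range(235,340,8): print(v,[tuple((W[v,u]*1000).round(0)) for u in (304,311,319,327,333)])
```

```text
0.00020559631314097835 [ 0.44071056 -0.20319529  0.08999894]
235 [(np.float64(418.0), np.float64(-206.0), np.float64(42.0)), (np.float64(419.0), np.float64(-202.0), np.float64(42.0)), (np.float64(420.0), np.float64(-197.0), np.float64(42.0)), (np.float64(422.0), np.float64(-192.0), np.float64(42.0)), (np.float64(422.0), np.float64(-189.0), np.float64(43.0))]
243 [(np.float64(415.0), np.float64(-203.0), np.float64(72.0)), (np.float64(414.0), np.float64(-199.0), np.float64(79.0)), (np.float64(415.0), np.float64(-196.0), np.float64(78.0)), (np.float64(417.0), np.float64(-192.0), np.float64(76.0)), (np.float64(427.0), np.float64(-190.0), np.float64(42.0))]
251 [(np.float64(415.0), np.float64(-203.0), np.float64(87.0)), (np.float64(415.0), np.float64(-200.0), np.float64(87.0)), (np.float64(416.0), np.float64(-196.0), np.float64(87.0)), (np.float64(417.0), np.float64(-192.0), np.float64(87.0)), (np.float64(432.0), np.float64(-191.0), np.float64(41.0))]
259 [(np.float64(419.0), np.float64(-204.0), np.float64(87.0)), (np.float64(419.0), np.float64(-200.0), np.float64(88.0)), (np.float64(420.
[... 2494 characters left out ...]
4(-197.0), np.float64(128.0)), (np.float64(432.0), np.float64(-195.0), np.float64(127.0))]
331 [(np.float64(428.0), np.float64(-204.0), np.float64(134.0)), (np.float64(431.0), np.float64(-203.0), np.float64(131.0)), (np.float64(432.0), np.float64(-200.0), np.float64(131.0)), (np.float64(432.0), np.float64(-197.0), np.float64(131.0)), (np.float64(431.0), np.float64(-195.0), np.float64(135.0))]
339 [(np.float64(428.0), np.float64(-204.0), np.float64(140.0)), (np.float64(429.0), np.float64(-202.0), np.float64(139.0)), (np.float64(434.0), np.float64(-201.0), np.float64(132.0)), (np.float64(430.0), np.float64(-197.0), np.float64(140.0)), (np.float64(431.0), np.float64(-195.0), np.float64(140.0))]
```

Run:
```python
from h import *
move_l([.4407,-.2032,.15],v=.08)
for w in (0,.014):
    set_gripper(w); hold(.2)
    s,W=wcloud(); st=get_state(); a=st["tcp_rot"]; T=(W-st["ee_pos"])@Ro.from_quat([a[1],a[2],a[3],a[0]]).as_matrix()
    k=(T[...,2]<.045)&(abs(T[...,1])<.05)&(abs(T[...,0])<.03)&(T[...,2]>-.07)
    print(w,st["gripper_width"],st["clock"],"tip z (tool):",np.percentile(T[k][:,2],[90,99,100]).round(4),"low pts",T[k][np.argsort(T[k][:,2])[-8:]].round(4).tolist())
s2=snapshot("scene");W2=cloud(s2)-st["ee_pos"]; k=(np.hypot(W2[...,0],W2[...,1])<.03)&(W2[...,2]>-.045)
print("scene lowest rel TCP",np.percentile(W2[k][:,2],[0,1,5]).round(4))
```

```text
0 -0.00023420947841903045 9.0083 tip z (tool): [-0.0319 -0.0114 -0.006 ] low pts [[0.0106, 0.0004, -0.0068], [0.0105, 0.0027, -0.0068], [0.0105, 0.0032, -0.0068], [0.0105, 0.0036, -0.0068], [0.0105, -0.0009, -0.0068], [0.0105, -0.005, -0.0066], [0.0104, -0.0054, -0.0064], [0.0102, -0.0059, -0.006]]
0.014 0.01418708609425087 9.55 tip z (tool): [-0.0307 -0.0107 -0.0054] low pts [[0.0105, 0.0095, -0.0068], [0.0099, -0.0063, -0.0067], [0.0099, 0.0077, -0.0067], [0.0103, -0.0077, -0.0063], [0.0082, -0.0064, -0.0061], [0.0102, -0.0064, -0.0061], [0.0086, 0.0077, -0.0059], [0.0089, 0.0077, -0.0054]]
scene lowest rel TCP [0.002  0.0038 0.0114]
```

Both cameras place the fingertips about 4 mm behind the reported TCP rather than 22 mm ahead of it, so the fingers closed above the bar. I'll grip about 26 mm lower, so the tips sit at the bar's base.

Run:
```python
from h import *
p=[.4408,-.2033]
set_gripper(.04); 
move_l([*p,.10],v=.1,rot=q(np.radians(165.5))); move_l([*p,.064],v=.03)
a=get_state();print(a["ee_pos"],a["contact_force"])
if abs(a["contact_force"][2])<4:
    set_gripper(.0,90); hold(.2)
a=get_state();print(a["clock"],a["ee_pos"],a["contact_force"],a["moment"],a["gripper_width"],a["grip_force"])
```

```text
[ 0.4409556  -0.20333078  0.06420912] [-0.01004901 -0.54372146 -0.45038346]
12.525 [ 0.44105464 -0.20357622  0.06435825] [-0.48672676 -0.96981968  2.50627789] [-0.73933597  0.20471219 -0.02486333] 0.01157527539736211 88.38032484054565
```

Bar gripped at 88 N. First, one half stroke as a test.

```bash
cat >> h.py <<'E'
def tw(z,deg,T,p=(.4409,-.2034)):
    a=get_state(); d=np.linalg.norm(np.array([*p,z])-a["ee_pos"])
    move_l([*p,z],v=max(d/T,1e-4),rot=q(np.radians(165.5+deg)))
    a=get_state(); print(round(a["clock"],2),deg,a["ee_pos"].round(4),"F",a["contact_force"].round(1),"M",a["moment"].round(2),"w",round(a["gripper_width"],4),round(a["grip_force"]))
E
python3 - <<'E'
from h import *
tw(.0655,30,1.0)
tw(.0685,-30,1.8)
s,W=wcloud(); cv2.imwrite("pics/w5.png",s["image"][...,::-1])
n=np.hypot(W[...,0]-.4405,W[...,1]+.203)<.06; m=n&(abs(W[...,2]-.042)<.006)
print("block top z",m.sum(),np.nanmedian(W[...,2][m]))
E
```

```text
13.2 30 [ 0.4405 -0.203   0.0646] F [ 2.4 -1.  -7.2] M [-0.52 -0.74 -0.1 ] w 0.0124 88
14.4 -30 [ 0.44   -0.203   0.0676] F [  0.1   0.2 -12.3] M [-0.26 -0.52  0.04] w 0.0119 88
block top z 7537 0.04174324127391718
```

View pics/w5.png

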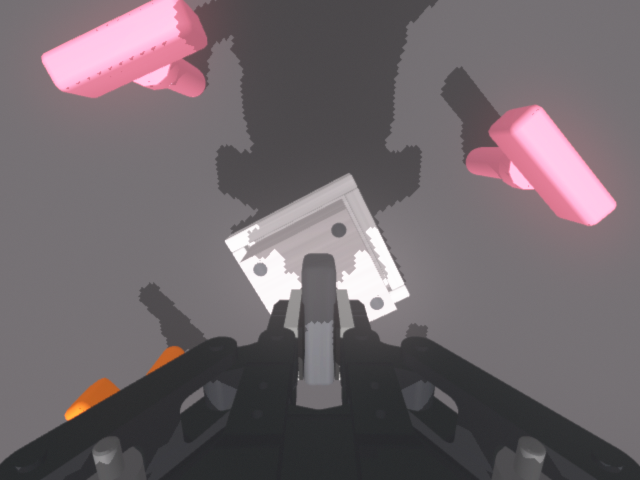

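The bar at (318,320) turns with the fingers and the block (top z 41.7 mm) is still down. I'll continue with a gentler rise.

Run:
```python
from h import *
z=.0685; d=-30
while z<.0915:
    z+=.0025; d=-d; tw(z,d,1.6)
    if get_state()["contact_force"][2]<-14.5: print("high"); break
s,W=wcloud()
n=np.hypot(W[...,0]-.4405,W[...,1]+.203)<.06; m=n&(abs(W[...,2]-.044)<.010)
print("block top z",m.sum(),np.nanmedian(W[...,2][m]))
```

```text
15.65 30 [ 0.4409 -0.2034  0.0712] F [-0.2 -0.  -7.3] M [ 0.08  0.07 -0.09] w 0.0118 89
16.85 -30 [ 0.441  -0.2034  0.0736] F [ 0.4  0.3 -7.1] M [ 0.22 -0.08  0.09] w 0.0124 89
18.05 30 [ 0.4408 -0.2035  0.076 ] F [-0.5 -0.4 -8.2] M [-0.25  0.04 -0.1 ] w 0.012 89
19.25 -30 [ 0.441  -0.2033  0.0785] F [ 0.6  1.3 -7.8] M [ 0.27 -0.19  0.11] w 0.0116 89
20.45 30 [ 0.4408 -0.2035  0.081 ] F [ 0.1 -1.1 -7.5] M [-0.2   0.02 -0.07] w 0.0121 89
21.65 -30 [ 0.4411 -0.2032  0.0835] F [ 0.7  0.4 -8.9] M [ 0.41 -0.21  0.15] w 0.012 89
22.85 30 [ 0.4407 -0.2037  0.086 ] F [-0.8 -0.7 -9. ] M [-0.72  0.14 -0.1 ] w 0.012 89
24.05 -30 [ 0.4414 -0.2034  0.0893] F [-1.8  1.8  1.1] M [ 0.78  0.79 -0.06] w 0.0118 90
25.25 30 [ 0.4414 -0.2036  0.0913] F [ 0.2 -0.2 -1.4] M [0.01 0.04 0.02] w 0.012 90
26.45 -30 [ 0.441  -0.2034  0.0935] F [ 0.5  0.4 -1.6] M [ 0.    0.02 -0.01] w 0.012 90
block top z 7204 0.04173313842487589
```

The pin is free (only its weight hangs on the wrist) and the block is still down. I'll lift it out and re-measure the stand with the wrist camera from just past it.

Run:
```python
from h import *
tw(.098,0,1.0)
move_l([.4409,-.2034,.17],v=.06)
movep([.685,.017,.17],q(np.radians(165.5))); hold(.3)
s,W=wcloud(); cv2.imwrite("pics/w6.png",s["image"][...,::-1]); np.save("W6.npy",W)
st=get_state();print(st["clock"],st["ee_pos"],st["contact_force"],st["gripper_width"])
Z=W[...,2]; n=np.hypot(W[...,0]-.633,W[...,1]-.0165)<.07; m=n&(Z>.038)&(Z<.052)
r=cv2.minAreaRect(np.float32(W[m][:,:2]*1000));print("stand top",m.sum(),r,np.nanmedian(Z[m]))
mm=m.astype(np.uint8);cs,h=cv2.findContours(mm,cv2.RETR_CCOMP,cv2.CHAIN_APPROX_NONE)
for c,hh in zip(cs,h[0]):
    if hh[3]>=0 and len(c)>30:
        pts=W[c[:,0,1],c[:,0,0]]; pts=pts[np.abs(pts[:,2]-.045)<.008]; (e,rad)=cv2.minEnclosingCircle(np.float32(pts[:,:2]*1000)); print("hole",len(pts),e,rad)
```

```text
27.65 0 [ 0.4409 -0.2034  0.098 ] F [-0.6 -0.8 -2.7] M [-0.01 -0.02 -0.03] w 0.0118 90
30.6 [0.68484115 0.01645125 0.17040022] [ 0.82727617 -1.06777616 -1.8940997 ] 0.012091511600180373
stand top 8514 ((635.2616577148438, 16.83530044555664), (90.1380615234375, 70.2286605834961), 15.33761215209961) 0.04466289901014511
hole 127 (635.0289916992188, 17.1101016998291) 18.422327041625977
```

View pics/w6.png

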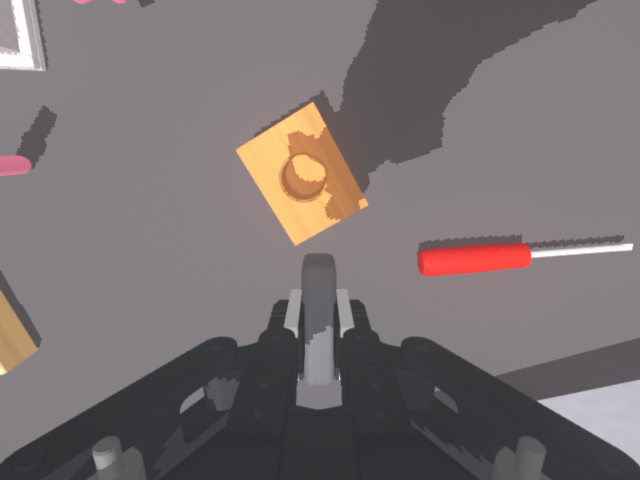

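The hole is at pixel (304,177), world (0.635, 0.017), radius 18.4 mm, as it should be, and the bar is firmly held at (318,310). I'll insert the pin.

Run:
```python
from h import *
h=[.6346,.0170]
move_l([*h,.17],v=.1); move_l([*h,.118],v=.08)
f0=get_state()["contact_force"]
z=.118
move_l([*h,.074],v=.05); print(get_state()["contact_force"]-f0)
for z in np.arange(.072,.061,-.001):
    move_l([*h,z],v=.01); f=get_state()["contact_force"]-f0
    if np.linalg.norm(f)>4: break
print(z,f,get_state()["clock"])
set_gripper(.03); hold(.4); set_gripper(.07); hold(.2)
move_l([*h,.16],v=.08); hold(.3)
s,W=wcloud(); t=snapshot("scene")["image"]
cv2.imwrite("pics/f.png",np.hstack([cv2.resize(s["image"],(400,300)),cv2.resize(t[260:380,200:320],(300,300),interpolation=2)])[...,::-1])
n=np.hypot(W[...,0]-.635,W[...,1]-.017)<.06; m=n&(W[...,2]>.075)&(W[...,2]<.1)
print(get_state()["clock"],m.sum(),np.nanmedian(W[m],0),np.nanstd(W[m][:,2]))
```

```text
[-0.24997209 -0.85450383 -0.41543573]
0.06399999999999999 [-1.84889859 -1.45908714  7.08970034] 35.4333
38.5667 1782 [0.63875143 0.03514125 0.08557482] 0.0029453457773589804
```

View pics/f.png

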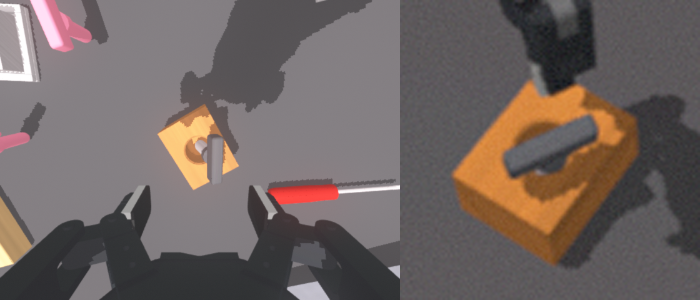

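The picture shows the pin in the hole, leaning roughly 20° against the rim with its tip at the bottom (bar centre at 86 mm), and the fingers clear. Handing in.

```bash
python3 -c "
from h import *
hold(.3); print(close_job())"
```

```text
the job is handed in; nothing more can be done
None
```

The pin was twisted out with its block still down in its nest and now stands point down in the stand's hole, leaning roughly 20° (limit 34°); the knob pin was left alone, and I handed the job in at about 39 s, with no verdict returned.

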